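# Clamp the limestone block down with its wing nut

## Robot

A 7-joint arm with a two-finger parallel gripper is mounted at the origin on the work surface. World frame = base frame: x ahead of the robot, y to its left, z up, the work surface at z = 0. Lengths are in mm, angles in rad, forces in N, time in s.
With the tool pointing down it reaches from about 400 to 875 mm from the base axis. Payload 4.4 kg.
Tool frame: the origin (TCP) lies midway between the tips of the shut fingers; the grasp point (between the pads) lies ctrl.grip_depth behind it (ctrl.grip_depth is the distance from the TCP to the grasp point, in mm); z points along the fingers, y is the line along which they close (so a half turn about z gives the same grasp; the last joint's range is limited). The gripper opens to 85 mm and grips with 20 to 120 N. Pads are 22 mm wide; open, the fingers measure 114 mm over their backs; the gripper's body (76 mm by 85 mm) begins 54 mm behind the grasp point. The pads swing forward as they close: fully open they stand 13 mm farther back than shut.
Start: joints at [-1.407, 0.628, 0.038, 1.517, -0.027, 0.996, -0.02], TCP at [148.033, 632.933, 231.313] pointing down, gripper open.
Joint ranges: [-3.06, 3.06], [-0.37, 2.12], [-1.25, 1.32], [0.18, 2.47], [-1.1, 4.24], [0.23, 1.98], [-2.94, 2.94]. Speed limits (rad/s): [2.57, 2.57, 3.14, 3.14, 3.14, 3.14, 3.14].

## Interface

Orientations are given as [roll, pitch, yaw] about the fixed x, y, z axes, in that order (R = Rz(yaw) Ry(pitch) Rx(roll)).
In Python, from cell import ctrl gives the robot as it stands.
- The arm moves only by the tool carry_out, never from a script. Its argument "deltas" is one flat list of numbers, 7 for each row, row after row: the turn, a rotation vector about the tool's x, y, z in degrees, then the shift along the tool's x, y, z in m, then the closure, from -1 (fully open) to 1 (shut). In form: [wx, wy, wz, dx, dy, dz, claw, wx, wy, wz, dx, dy, dz, claw, ...]. A call has 1 to 12 rows; each row shifts and turns the commanded pose from where the row before left it, along the tool's axes as they then stand; what a row does not reach is not made up. A row lasts 1/8 s, in which the tool goes at most 62.5 mm and 10.7 degrees, less where a joint would pass 70% of its speed; a pose out of reach is approached as far as the arm can. A call with a gripper value outside its range is refused whole. The fingers move at their own pace and stop on an object; the grip force is fixed at half the most. Time passes only in rows, so rows that do not move let the fingers close. It gives the time, the measured TCP pose, the force, the opening and the grip force at its end, in the units of the state.
- ctrl.read_state(): the state, without advancing time (a new reading comes with each control period).
- ctrl.get_image(name): name is "side" or "top" or "wrist"; returns the picture (480x640x3 uint8, red, green, blue); there is no depth.
- ctrl.calibration(name): a dict with "mtx" (3x3 intrinsics, pixels), "R" (3x3) and "t" (3): a world point X has camera coordinates R X + t. Camera axes: x right, y down, z forward; pixel columns grow to the right and rows downward; lengths in mm; the calibration is good to about 2 mm. A picture is of the moment at which its call begins: read the wrist's pose just before it. calibration takes no time and is no camera call; for the wrist camera it gives the pose at the moment of the call.
- ctrl.finish_job(): hands the job in; it is judged then, once.
The state is a dict: "clock": time; "qpos": joint angles; "qd": joint speeds; "tau": joint torques, N m; "eef_pos": TCP position; "tool_rot": TCP orientation; "force": force on the tool from outside, world axes, zero at the start; "torque": the same for the moment, N m; "width": finger opening in mm; "gripper_force": force on a finger pad.
Only numpy, scipy, OpenCV 4.12 (cv2) and the standard library are available. Lean on these libraries where they do the work, as an engineer would, in place of code of your own. Each camera call takes 0.05 s, during which the arm holds its last target. There are 200 camera calls.

## Task

Pick up the wing nut, set it upright over the stud of the hold-down clamp and turn it backward (counter-clockwise seen from above) until you feel it drop into the thread starts, then turn it forward (clockwise) up to its stop, so that it draws the clamp plate down on the stone and stays there when you let go. Do not force the nut against the thread, and leave the chisel, the hammer and the stone off-cut alone.

Things in the scene. Friction and masses are not known exactly. Their poses are not given: they have to be found in the camera images.
- nut: Loose wing nut, bare aluminium, 0.15 to 0.3 kg: a round cup 54 mm across and 32 mm high, open below (bore 42 mm, 28 mm deep), with a flat upright wing bar across its closed top. Starts standing upright on the work surface. Origin: centre of its underside; z up; the bar runs along x.
- nut_bar (a point): Centre of the nut's wing bar, 45 mm above the nut's origin. The bar is 76 mm long (x), 12 mm thick (y) and runs from 32 to 58 mm above the origin: pinch it across its thickness.
- nut_pins (a point): Point on the nut's axis, 6 mm above its underside, at the height of the three round steel thread pins inside the cup: 6 mm diameter, 120 degrees apart, the first under the +x wing, reaching inward to 14.5 mm from the axis.
- clamp: Fixed hold-down clamp: grey base 130 x 90 x 20 mm with an upright dark steel stud in its middle and a sprung plate around it. Origin: centre of the base's underside, on the stud's axis; z up; x points along the plate to the carved stone block, which is 200 mm wide, begins 75 mm from the axis and is 50 mm high, up to 84 mm further out. Nut-to-clamp force must stay under 80 N; the job needs 30 N.
- stud_tip (a point): Tip of the stud's coned nose, on its axis, 92 mm above the clamp's origin. Stud core 26 mm diameter, thread 38 mm outside, flat thread top 7 mm below the tip. How the stud is turned about its axis differs each time and is not measured. A nut set on it rests with its pins on the flat thread tops (its underside 82 mm above the clamp's origin) or on the ribs (87 mm), or seldom drops straight in.
- thread (a point): Point on the stud's axis at the flat thread top, 85 mm above the clamp's origin. Right-hand, three starts, one every 120 degrees: an open slot of 32 degrees; clockwise of it (from above) a thread of 78 degrees, 5 mm thick, its underside falling 5 mm in 52 degrees, then level; at its end a rib of 10 degrees (5 mm above to 20 mm below the top) as stop. Clockwise on the tops its pins jam on the ribs.
- plate_top (a point): Point on the stud's axis at the top of the raised clamp plate, 70 mm above the clamp's origin. Turned back (counter-clockwise) by at most 110 degrees, the nut drops through the slots onto the plate; the next ribs stop it from going further back. Then 70 to 90 degrees clockwise runs its pins under the threads, draws it 4 mm down and ends at the ribs, where it stays by itself.
- plate (a joint): Travel of the sprung steel clamp plate (150 x 62 x 10 mm, around the stud), in m: 0 up, grows as it is pressed down; about 0.004 when the nut is fully run on and the toe meets the stone. It pushes up with 4 N at 0 and 12 N at 0.004.
- chisel: Loose stone chisel with a round wooden handle, 225 mm long, lying along its x axis, up to 30 mm high; origin under the ferrule, handle to -x. Leave it alone.
- hammer: Loose hammer, 226 mm long and up to 52 mm high, lying, wooden handle along its x axis, steel head 52 mm diameter and 90 mm long centred 100 mm from the origin at +x. Leave it alone.
- offcut: Loose limestone off-cut, 70 x 50 x 45 mm, origin under its centre. Leave it alone.
Mind the look-alikes: they are no part of the job. What is shaped like the nut but orange is not meant.

How it is judged:
By the outcome, as a careful person would: the job done as asked, in the order asked, and still so for the second after the job is handed in, with the robot touching nothing.
It also fails if it takes over 72 s, if anything falls off the work surface, if the arm or the gripper's body presses on something with over 40 N, if the wrist force passes 120 N, or if a joint passes its speed limit or range.

## Working session

There is one attempt and no reset: what is moved stays moved. The work goes in short steps, Python scripts to look and compute and a tool call to move; the robot and the scene stay as the last step left them, time stands still between calls to the robot, and variables do not carry over. Pictures are saved under pics/ and viewed, at most 10 in all, crops included, and the job is handed in when it is done.

Besides the shell and the picture viewer there is one more tool, called after "Call:" in YAML: its name, and indented under it one key for each argument. carry_out: Moves the arm, as the interface text tells. Its arguments: {"type":"object","properties":{"deltas":{"type":"array"}},"required":["deltas"]}

```bash
mkdir -p pics; ls
python3 - <<'E'
from cell import ctrl
import cv2,numpy as np
print(ctrl.read_state(), ctrl.grip_depth)
for n in("side","top"):
    im=ctrl.get_image(n); cv2.imwrite(f"pics/{n}0.png",im[:,:,::-1]); c=ctrl.calibration(n); print(n,c)
E
```

```text
pics
{'clock': 0.0, 'qpos': array([-1.40681951,  0.62939144,  0.03843727,  1.51835254, -0.02701036,
        0.99630679, -0.02003296]), 'qd': array([ 1.07179397e-03, -1.09906384e-03,  5.02944728e-04, -3.13210877e-05,
        6.85127512e-04,  1.03361584e-03,  1.77958549e-03]), 'tau': array([-5.01389786e-04, -5.63403547e+01,  1.22601572e+00, -1.93440610e+01,
        1.09608166e-02,  1.06366063e-02, -8.04830592e-06]), 'eef_pos': array([147.86804595, 632.3159155 , 230.364585  ]), 'tool_rot': array([-3.13965243e+00,  1.63916631e-05,  2.91178139e+00]), 'force': array([-0.36357946,  0.34753299,  0.94273753]), 'torque': array([-0.02237002, -0.00169419,  0.00908623]), 'gripper_force': 0.0, 'width': 85.62942328688898} 18.700000000000003
side {'mtx': array([[523.74344409,   0.        , 325.14749153],
       [  0.        , 523.74344409, 246.81504008],
       [  0.        ,   0.        ,   1.        ]]), 'R': array([[ 0.9971801 , -0.07172294,  0.02208302],
       [-0.02851934, -0.6343616 , -0.7725102 ],
       [ 0.06941532,  0.76970201, -0.63461825]]), 't': array([-532.37808433,  126.56110154, 1124.77320847])}
top {'mtx': array([[482.85476493,   0.        , 321.28016281],
       [  0.        , 482.85476493, 234.42818739],
       [  0.        ,   0.        ,   1.        ]]), 'R': array([[ 0.02455588, -0.9996936 ,  0.00311686],
       [-0.97674874, -0.02465626, -0.2129647 ],
       [ 0.2129763 ,  0.00218515, -0.97705492]]), 't': array([  1.397345  , 542.09671444, 920.10090181])}
```

View pics/side0.png

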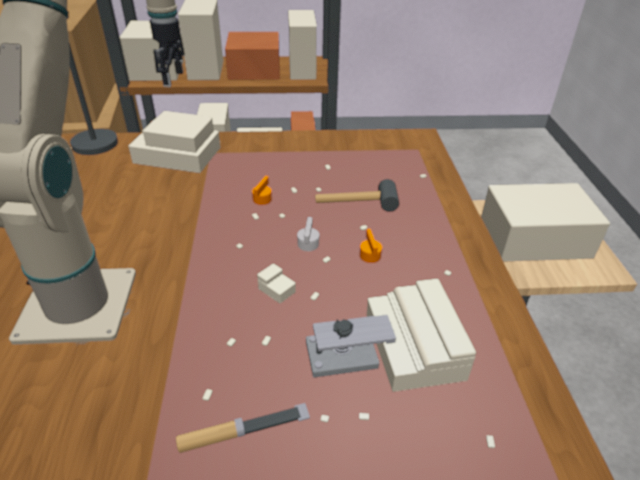

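View pics/top0.png

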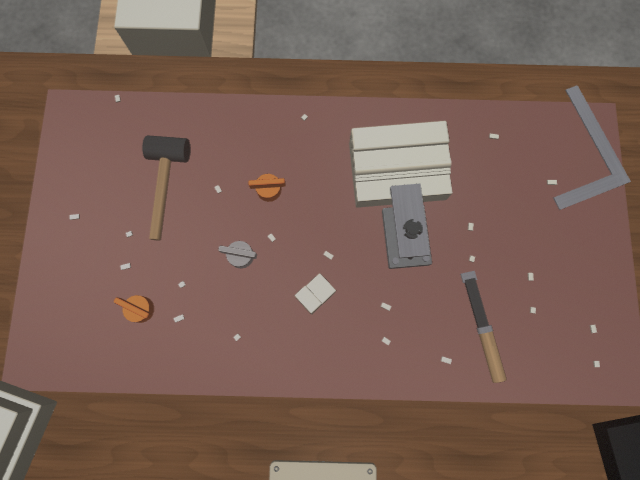

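The top view shows candidates at px (238,253) grey, (267,186) orange and (136,308) orange. The side view shows the same three at (308,238), (371,248) and (262,192). The bare aluminium one is the nut: top (238,253), side (308,238). The clamp stud is at about top (412,229), side (344,327). I'll check both in one close crop.

Run:
```python
import cv2,numpy as np
s=cv2.imread("pics/side0.png");t=cv2.imread("pics/top0.png")
def c(im,x,y,w=50,h=37): return cv2.resize(im[y-h:y+h,x-w:x+w],(400,296),interpolation=cv2.INTER_CUBIC)
cv2.imwrite("pics/crop0.png",np.vstack([np.hstack([c(t,238,253),c(s,308,235)]),np.hstack([c(t,410,228),c(s,348,340)])]))
```

```text
(no output)
```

View pics/crop0.png

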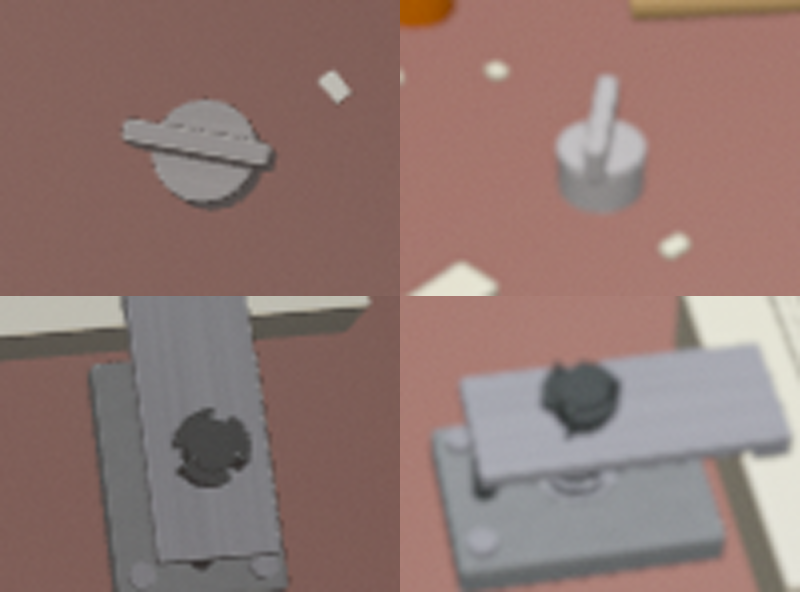

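The crops confirm the choice: a grey nut with its bar centre near top (237,252), side (308,226), and the stud nose near top (412.5,229), side (344.5,324).

```bash
cat > h.py <<'E'
import numpy as np,cv2
from cell import ctrl
def ray(c,p):
    d=c["R"].T@np.linalg.inv(c["mtx"])@np.r_[p,1.]; return -c["R"].T@c["t"], d/np.linalg.norm(d)
def tri(*cp):
    A=0;b=0
    for c,p in cp:
        o,d=ray(c,p);M=np.eye(3)-np.outer(d,d);A=A+M;b=b+M@o
    X=np.linalg.solve(A,b); return X,[np.linalg.norm(np.cross(X-ray(c,p)[0],ray(c,p)[1])) for c,p in cp]
def plane(c,p,z):
    o,d=ray(c,p);return o+d*(z-o[2])/d[2]
def proj(c,X):
    q=c["mtx"]@(c["R"]@np.asarray(X,float)+c["t"]);return q[:2]/q[2]
E
python3 - <<'E'
from h import *
np.set_printoptions(precision=1,suppress=True)
t=ctrl.calibration("top");s=ctrl.calibration("side")
for n,a,b in(("bar",(237.2,251.8),(308.4,226)),("cup",(239.2,253.5),(308,234.8)),("stud",(412.5,229),(344.5,324)),("toeless_platecorner",(360+160/4,191+264/4),(298+85/4,303+184/4))):
    print(n,*tri((t,a),(s,b)))
a,b=plane(t,(218.5,248),58),plane(t,(254.7,255),58);print("bar ends",a,b,np.linalg.norm(a-b),np.degrees(np.arctan2(*(b-a)[1::-1])))
S=ctrl.read_state();w=ctrl.calibration("wrist")
from scipy.spatial.transform import Rotation as Ro
Rt=Ro.from_euler("xyz",S["tool_rot"]).as_matrix()
print("tool axes",Rt,"cam in tool",Rt.T@(-w["R"].T@w["t"]-S["eef_pos"]),w["R"]@Rt,w["mtx"])
E
```

```text
bar [503.5 183.   59.4] [np.float64(1.7644150707985102), np.float64(1.764415070798442)]
cup [503.7 183.3  32.6] [np.float64(0.6571719948802495), np.float64(0.6571719948802068)]
stud [ 553.5 -164.    90.2] [np.float64(3.0049750888666376), np.float64(3.004975088866677)]
toeless_platecorner [ 509.7 -152.4    7.6] [np.float64(1.3514111968506906), np.float64(1.3514111968506621)]
bar ends [508.8 221.1  58. ] [496.3 147.5  58. ] 74.65382892528012 -99.60001646667475
tool axes [[-1.   0.2 -0. ]
 [ 0.2  1.  -0. ]
 [-0.  -0.  -1. ]] cam in tool [  76.7   -0.6 -143.2] [[-0.   1.   0. ]
 [-1.  -0.  -0.3]
 [-0.3 -0.   1. ]] [[360.6   0.  323.8]
 [  0.  360.6 237.9]
 [  0.    0.    1. ]]
```

Heights agree with the text: bar top 59 against 58 mm, cup 33 against 32, stud 90 against 92. Next I move above the nut.

Call:
carry_out:
  deltas: [0, 0, 0, -0.0374, -0.0297, 0.005, -1, 0, 0, 0, -0.0374, -0.0297, 0.005, -1, 0, 0, 0, -0.0374, -0.0297, 0.005, -1, 0, 0, 0, -0.0374, -0.0297, 0.005, -1, 0, 0, 0, -0.0374, -0.0297, 0.005, -1, 0, 0, 0, -0.0374, -0.0297, 0.005, -1, 0, 0, 0, -0.0374, -0.0297, 0.005, -1, 0, 0, 0, -0.0374, -0.0297, 0.005, -1, 0, 0, 0, -0.0374, -0.0297, 0.005, -1, 0, 0, 0, -0.0374, -0.0297, 0.005, -1, 0, 0, 0, -0.0374, -0.0297, 0.005, -1, 0, 0, 0, -0.0374, -0.0297, 0.005, -1]

```text
clock: 1.6
eef_pos: [504.5, 182.3, 170.9]
tool_rot: [-3.141, -0.0, 2.912]
force: [0.4, 0.6, 0.4]
width: 85.6
gripper_force: 0.0
```

Call:
carry_out:
  deltas: [0, 0, 9.6, 0, 0, 0, -1, 0, 0, 9.6, 0, 0, 0, -1, 0, 0, 9.6, 0, 0, 0, -1, 0, 0, 9.6, 0, 0, 0, -1, 0, 0, 9.6, 0, 0, 0, -1, 0, 0, 9.6, 0, 0, 0, -1, 0, 0, 9.6, 0, 0, 0, -1, 0, 0, 9.6, 0, 0, 0, -1, 0, 0, 9.6, 0, 0, 0, -1, 0, 0, 0, 0, 0, 0, -1, 0, 0, 0, 0, 0, 0, -1]

```text
clock: 2.98
eef_pos: [503.7, 183.7, 171.1]
tool_rot: [-3.141, 0.0, 1.407]
force: [-0.2, 0.1, 0.1]
width: 85.8
gripper_force: 0.0
```

Run:
```python
from h import *
S=ctrl.read_state();print(S);w=ctrl.calibration("wrist")
im=ctrl.get_image("wrist");cv2.imwrite("pics/w1.png",im[:,:,::-1]);np.savez("w1",**w)
print(proj(w,(503.5,183,58)))
```

```text
{'clock': 2.975, 'qpos': array([-0.70458128,  0.58806194,  0.45968134,  1.9074531 , -0.37715495,
        0.73202952, -0.19124848]), 'qd': array([ 0.00650541, -0.00309133, -0.00234796, -0.00065354, -0.00120326,
        0.00047725, -0.00884606]), 'tau': array([-1.68595919e-01, -4.63851893e+01,  6.01598471e+00, -1.43225142e+01,
        4.32393921e-03,  5.05188917e-03, -6.11197411e-04]), 'eef_pos': array([503.66821858, 183.7351553 , 171.12701086]), 'tool_rot': array([-3.14120151e+00,  1.70591812e-04,  1.40677324e+00]), 'force': array([-0.20573373,  0.06311394,  0.07284311]), 'torque': array([ 0.0170225 , -0.0477728 , -0.03645613]), 'gripper_force': 0.0, 'width': 85.80819089031091}
[323.78803029 233.07710245]
```

View pics/w1.png

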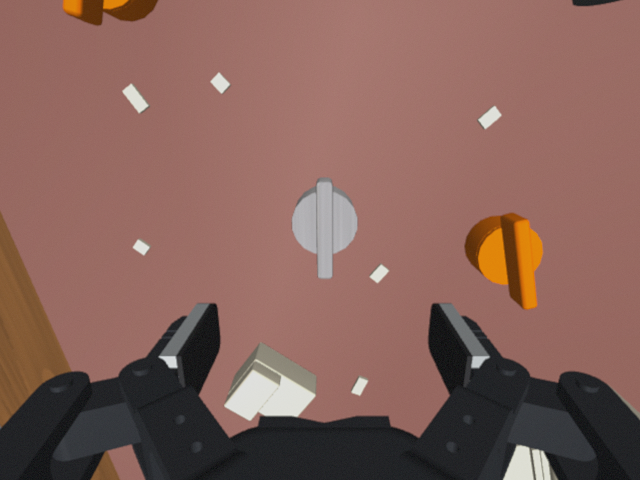

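The wrist view shows the bare nut's bar upright in the picture, from (324,180) to (325,278), centre (324.5,229). The off-cut and the orange nut are clear of the fingers. I compute the fine offset in tool axes.

Run:
```python
from h import *
from scipy.spatial.transform import Rotation as Ro
w=dict(np.load("w1.npz"));S=ctrl.read_state();Rt=Ro.from_euler("xyz",S["tool_rot"]).as_matrix()
im=cv2.imread("pics/w1.png");hsv=cv2.cvtColor(im,cv2.COLOR_BGR2HSV)
m=((hsv[...,1]<35)&(hsv[...,2]>100)).astype(np.uint8);m[:170]=0;m[285:]=0;m[:,:285]=0;m[:,362:]=0
ys,xs=np.nonzero(m);print("rows",ys.min(),ys.max(),"cols",xs.min(),xs.max())
for r in (180,184,265,270,275):
    x=xs[ys==r]; print(r,x.min(),x.max())
a=plane(w,(324.5,ys.min()),58);b=plane(w,(324.8,ys.max()),58)
print(a,b,np.linalg.norm(a-b));c=(a+b)/2
print("centre",c,"tool offs",Rt.T@(c-S["eef_pos"]), tri((w,(324.6,(ys.min()+ys.max())/2)),(ctrl.calibration("top"),(237.2,251.8))))
```

```text
rows 178 278 cols 292 357
180 318 330
184 317 331
265 318 332
270 318 332
275 318 332
[510.65025826 223.1006985   58.        ] [498.35310135 147.12683242  58.        ] 76.9626428541434
centre [504.5016798  185.11376546  58.        ] tool offs [  1.52523646   0.56440917 113.20459875] (array([503.94907537, 184.4227475 ,  49.0030097 ]), [np.float64(0.4213525265251878), np.float64(0.4213525265251832)])
```

Call:
carry_out:
  deltas: [0, 0, 0, 0.001, 0.0005, 0.02, -1, 0, 0, 0, 0, 0, 0.02, -1, 0, 0, 0, 0, 0, 0.02, -1, 0, 0, 0, 0, 0, 0.02, -1, 0, 0, 0, 0, 0, 0.02, -1, 0, 0, 0, 0, 0, 0.015, -1, 0, 0, 0, 0, 0, 0.01, -1, 0, 0, 0, 0, 0, 0.005, -1, 0, 0, 0, 0, 0, 0.002, -1, 0, 0, 0, 0, 0, 0, -1, 0, 0, 0, 0, 0, 0, -1]

```text
clock: 4.4
eef_pos: [504.8, 184.7, 39.7]
tool_rot: [3.141, -0.0, 1.404]
force: [0.6, 0.3, -0.5]
width: 85.3
gripper_force: 0.0
```

Call:
carry_out:
  deltas: [0, 0, 0, 0, 0, 0.001, 1, 0, 0, 0, 0, 0, 0, 1, 0, 0, 0, 0, 0, 0, 1, 0, 0, 0, 0, 0, 0, 1, 0, 0, 0, 0, 0, 0, 1, 0, 0, 0, 0, 0, 0, 1, 0, 0, 0, 0, 0, 0, 1, 0, 0, 0, 0, 0, 0, 1]

```text
clock: 5.4
eef_pos: [504.5, 184.7, 38.4]
tool_rot: [3.142, -0.0, 1.404]
force: [-0.3, 1.2, 3.2]
width: 11.0
gripper_force: 59.4
```

Gripped (width 11 mm, 59 N). I lift and carry it past the stud, to where the wrist camera can see it.

Call:
carry_out:
  deltas: [0, 0, 0, 0, 0, -0.03, 1, 0, 0, 0, 0, 0, -0.04, 1, 0, 0, 0, 0, 0, -0.05, 1, 0, 0, 0, 0, 0, -0.04, 1, 0, 0, 0, -0.04, 0.01, 0, 1, 0, 0, 0, -0.05, 0.014, 0, 1, 0, 0, 0, -0.06, 0.016, 0, 1, 0, 0, 0, -0.06, 0.016, 0, 1, 0, 0, 0, -0.06, 0.016, 0, 1, 0, 0, 0, -0.06, 0.016, 0, 1, 0, 0, 0, -0.04, 0.01, 0, 1, 0, 0, 0, -0.026, 0.008, 0, 1]

```text
clock: 6.9
eef_pos: [542.1, -226.5, 197.7]
tool_rot: [-3.14, 0.001, 1.4]
force: [0.4, 1.0, -1.3]
width: 10.8
gripper_force: 58.9
```

Call:
carry_out:
  deltas: [0, 0, 0, 0, 0, 0, 1, 0, 0, 0, 0, 0, 0, 1, 0, 0, 0, 0, 0, 0, 1]

```text
clock: 7.28
eef_pos: [543.3, -221.8, 198.0]
tool_rot: [-3.141, -0.001, 1.406]
force: [0.5, 0.1, -1.9]
width: 10.6
gripper_force: 58.8
```

Run:
```python
from h import *
S=ctrl.read_state();print(S["eef_pos"],S["tool_rot"],S["qpos"],S["force"],S["torque"]);w=ctrl.calibration("wrist")
im=ctrl.get_image("wrist");cv2.imwrite("pics/w2.png",im[:,:,::-1]);np.savez("w2",**w)
print(proj(w,(553.5,-164,92)),proj(w,(553.5,-164,85)))
```

```text
[ 543.26478028 -221.78283622  197.96079976] [-3.14073145e+00 -1.07043386e-03  1.40589993e+00] [ 0.0567013   0.61522402  0.45279292  1.74357912 -0.34004579  0.86229814
  0.49654035] [ 0.48542197  0.10850764 -1.88344046] [-0.01436116  0.02449007  0.01078806]
[324.85967179 151.78549979] [324.84437455 151.06040276]
```

View pics/w2.png

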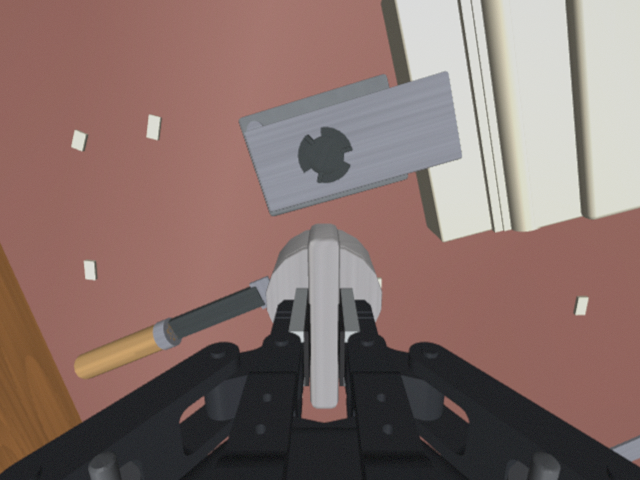

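The wrist view shows the stud at (325,155), with the three slots visible in its dark outline. I measure its centre and the slot directions.

Run:
```python
from h import *
w=dict(np.load("w2.npz"));im=cv2.imread("pics/w2.png");g=im.max(2)
m=(g<85).astype(np.uint8);m[:115]=0;m[195:]=0;m[:,:290]=0;m[:,:][:,362:]=0
n,l,st,ce=cv2.connectedComponentsWithStats(m);k=1+st[1:,4].argmax();m=(l==k).astype(np.uint8);print(st[k])
cs=max(cv2.findContours(m,0,cv2.CHAIN_APPROX_NONE)[0],key=len)[:,0].astype(float)
hull=cv2.convexHull(cs.astype(np.float32));(cx,cy),r=cv2.minEnclosingCircle(hull);print("circ",cx,cy,r)
for z in(85,):
    P=np.array([plane(w,p,z) for p in cs])[:,:2]
    c=plane(w,(cx,cy),z)[:2];print(z,c)
    # circle fit on outer points
    for _ in range(8):
        d=np.hypot(*(P-c).T);Q=P[d>np.percentile(d,90)-2.0]
        A=np.c_[2*Q,np.ones(len(Q))];s=np.linalg.lstsq(A,(Q**2).sum(1),rcond=None)[0];c=s[:2]
    print("fit",c,"R",np.sqrt(s[2]+c@c),"n",len(Q))
print("tri w/side,top",tri((w,(cx,cy)),(ctrl.calibration("side"),(344.5,324)),(ctrl.calibration("top"),(412.5,229))))
for R in(15,16,17):
    a=np.arange(0,360,2);v=[]
    for t in np.radians(a):
        p=proj(w,(c[0]+R*np.cos(t),c[1]+R*np.sin(t),85)).round().astype(int);v.append(g[p[1],p[0]])
    print(R,[int(x) for x in a[np.array(v)>85]])
u=cv2.resize(im[105:205,275:375],(600,600),interpolation=cv2.INTER_CUBIC);cv2.imwrite("pics/w2c.png",u)
# plate direction: ends
```

```text
[ 299  128   53   54 1967]
circ 325.3940734863281 154.8135528564453 27.21042823791504
85 [ 553.46154075 -166.56871728]
fit [ 553.1522407  -166.72739116] R 18.06161489920844 n 121
tri w/side,top (array([ 553.40879839, -164.91196648,   90.93834858]), [np.float64(1.198919517643387), np.float64(2.9993899109804003), np.float64(3.200778806730376)])
15 [90, 92, 94, 96, 98, 100, 102, 104, 106, 108, 110, 112, 114, 116, 118, 210, 212, 214, 216, 218, 220, 222, 224, 226, 228, 230, 232, 234, 236, 238, 240, 242, 332, 334, 336, 338, 340, 342, 344, 346, 348, 350, 352, 354, 356, 358]
16 [0, 92, 94, 96, 98, 100, 102, 104, 106, 108, 110, 112, 114, 116, 118, 210, 212, 214, 216, 218, 220, 222, 224, 226, 228, 230, 232, 234, 236, 238, 240, 332, 334, 336, 338, 340, 342, 344, 346, 348, 350, 352, 354, 356, 358]
17 [0, 90, 92, 94, 96, 98, 100, 102, 104, 106, 108, 110, 112, 114, 116, 118, 120, 210, 212, 214, 216, 218, 220, 222, 224, 226, 228, 230, 232, 234, 236, 238, 240, 242, 332, 334, 336, 338, 340, 342, 344, 346, 348, 350, 352, 354, 356, 358]
```

View pics/w2c.png

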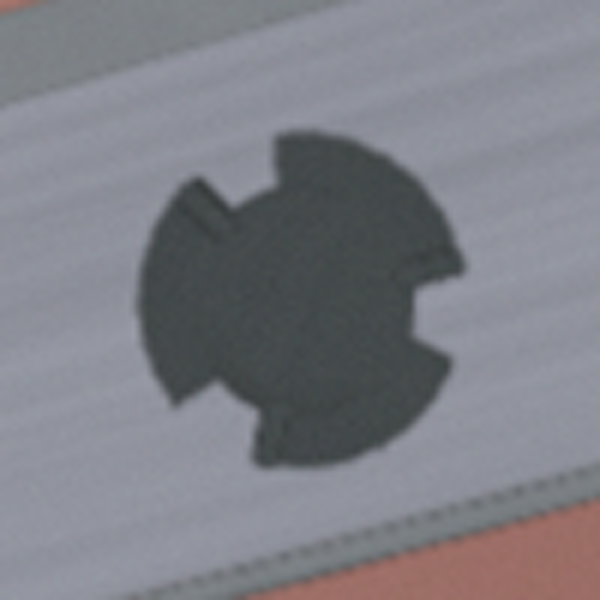

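The slots sit at world angles of about 106° + k·120°. The bar is at 80.5°, so the pin is about 25° or 85° clockwise of a slot; which one is open because the two wings look alike. With 3.5° more CCW, both cases rest on the flat thread tops. I take a second wrist view from another place to check the axis.

Call:
carry_out:
  deltas: [0, 0, -3.5, 0, 0, 0, 1, 0, 0, 0, -0.005, 0.015, 0.015, 1, 0, 0, 0, 0, 0.015, 0.015, 1, 0, 0, 0, 0, 0, 0, 1, 0, 0, 0, 0, 0, 0, 1, 0, 0, 0, 0, 0, 0, 1]

```text
clock: 8.07
eef_pos: [572.3, -231.8, 168.8]
tool_rot: [3.141, 0.0, 1.465]
force: [-0.4, -0.2, -1.8]
width: 10.8
gripper_force: 58.7
```

Run:
```python
from h import *
from scipy.spatial.transform import Rotation as Ro
S=ctrl.read_state();w2=ctrl.calibration("wrist");im2=ctrl.get_image("wrist")
np.savez("w3",**w2);cv2.imwrite("pics/w3.png",im2[:,:,::-1])
w1=dict(np.load("w2.npz"));cs=[]
for w,im in((w1,cv2.imread("pics/w2.png")),(w2,im2)):
    g=im.max(2);x,y=proj(w,(553.2,-166.7,85)).round().astype(int);m=np.zeros_like(g)
    m[y-45:y+45,x-45:x+45]=g[y-45:y+45,x-45:x+45]<85
    n,l,st,ce=cv2.connectedComponentsWithStats(m);m=(l==1+st[1:,4].argmax()).astype(np.uint8)
    P0=max(cv2.findContours(m,0,cv2.CHAIN_APPROX_NONE)[0],key=len)[:,0].astype(float);P=P0;c=np.array((cv2.minEnclosingCircle(P0.astype(np.float32)))[0])
    for _ in range(8):
        d=np.hypot(*(P-c).T);Q=P[d>np.percentile(d,90)-1.5];A=np.c_[2*Q,np.ones(len(Q))];s=np.linalg.lstsq(A,(Q**2).sum(1),rcond=None)[0];c=s[:2]
    print(c,np.sqrt(s[2]+c@c),plane(w,c,85),len(Q));cs.append((w,c))
X,e=tri(*cs);print("tri",X,e)
c=(plane(*cs[0],85)+plane(*cs[1],85))/2
Rt=Ro.from_euler("xyz",S["tool_rot"]).as_matrix();print(S["eef_pos"],S["tool_rot"],S["force"],"tool offs",Rt.T@(c-S["eef_pos"]),"cam-in-tool",Rt.T@(-w2["R"].T@w2["t"]-S["eef_pos"]))
# gripped nut bar: visible top edges
g=cv2.cvtColor(im2,cv2.COLOR_RGB2GRAY).astype(int)
for r in(235,245):print(r,g[r,270:385:3])
```

```text
[325.1178509  154.58349382] 26.41582727348741 [ 553.2977707  -166.38316518   85.        ] 114
[281.54838225 146.91057743] 30.630469761507477 [ 553.27958662 -166.30467617   85.        ] 130
tri [ 553.31092228 -166.32275767   85.34462288] [np.float64(0.03520361197725453), np.float64(0.03520361197731544)]
[ 572.25480496 -231.78514786  168.78753815] [3.14134161e+00 1.60511598e-04 1.46462096e+00] [-0.38261148 -0.16407302 -1.75038978] tool offs [ 63.07620136 -25.81555169  83.77093663] cam-in-tool [ 7.63167872e+01  9.11866994e-02 -1.43195269e+02]
235 [122 121 123 121 121 120 119 121 119 109 108 110 113  93 106 121 122 125
 126 127 127 125 121 117 125 122 122 121 119 120 119 119 118 119 119 121
 118 116 118]
245 [120 120 121 120 121 104 102 102 108 112 114 120 122 139 172 166 168 172
 170 168 167 168 170 115 137 126 126 126 122 123 117 118 121 119 118 117
 117 118 119]
```

View pics/w3.png

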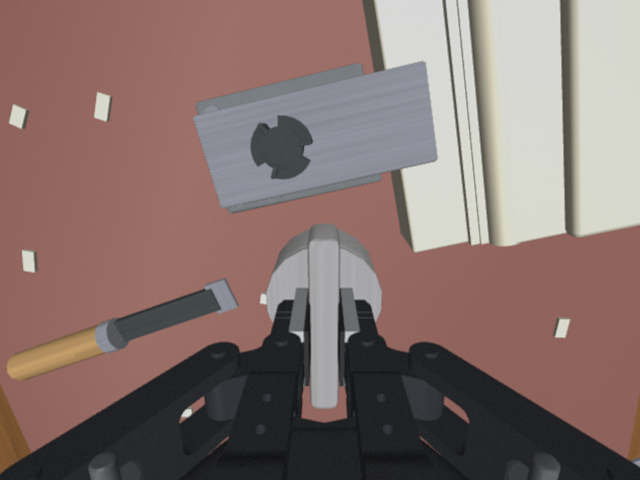

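The two wrist views agree: stud axis (553.3, -166.3), thread top height 85.3 mm against 85. Next I check the nut axis within the grip from the held bar's ends, rows about 225 to 408 in this picture.

Run:
```python
from h import *
from scipy.spatial.transform import Rotation as Ro
w=dict(np.load("w3.npz"));im=cv2.imread("pics/w3.png");g=cv2.cvtColor(im,cv2.COLOR_BGR2GRAY).astype(int)
print("col324",[(r,g[r,324]) for r in list(range(220,244,2))+list(range(398,414,2))])
for r in(300,360,390):print(r,g[r,300:350:2])
S=ctrl.read_state();Rt=Ro.from_euler("xyz",S["tool_rot"]).as_matrix()
for z in(S["eef_pos"][2]+19.6,):
    for p in((324,226),(324,242),(324,408)):print(p,Rt.T@(plane(w,p,z)-S["eef_pos"]))
print(S["eef_pos"])
```

```text
col324 [(220, np.int64(122)), (222, np.int64(120)), (224, np.int64(118)), (226, np.int64(118)), (228, np.int64(121)), (230, np.int64(122)), (232, np.int64(121)), (234, np.int64(125)), (236, np.int64(126)), (238, np.int64(129)), (240, np.int64(151)), (242, np.int64(172)), (398, np.int64(169)), (400, np.int64(167)), (402, np.int64(168)), (404, np.int64(169)), (406, np.int64(166)), (408, np.int64(136)), (410, np.int64(113)), (412, np.int64(115))]
300 [108 109 108  80  66 155 166 163 167 167 172 170 169 168 167 170 170 169
 170 134  36  98 108 107 108]
360 [ 32  29  54  57  47  87 165 161 164 169 172 169 167 168 167 169 168 169
 172  58  51  56  42  25  22]
390 [ 38  40 114 117 115 105 160 164 164 168 171 169 167 167 168 168 169 170
 165 112 117 116 117  36  36]
(324, 226) [ 4.18258555e+01  1.67933068e-02 -1.96080117e+01]
(324, 242) [ 3.58405849e+01  1.75088105e-02 -1.96068641e+01]
(324, 408) [-3.78678751e+01  2.63202206e-02 -1.95927312e+01]
[ 572.35766063 -231.79704413  168.85432984]
```

Call:
carry_out:
  deltas: [0, 0, 0, 0.02, -0.008, 0, 1, 0, 0, 0, 0.025, -0.01, 0, 1, 0, 0, 0, 0.018, -0.008, 0, 1, 0, 0, 0, 0, 0, 0.01, 1, 0, 0, 0, 0, 0, 0.014, 1, 0, 0, 0, 0, 0, 0.01, 1, 0, 0, 0, 0, 0, 0, 1, 0, 0, 0, 0, 0, 0, 1, 0, 0, 0, 0, 0, 0, 1]

```text
clock: 9.25
eef_pos: [553.6, -166.7, 134.6]
tool_rot: [3.141, 0.0, 1.465]
force: [-0.6, -0.1, -2.0]
width: 10.2
gripper_force: 58.9
```

Call:
carry_out:
  deltas: [0, 0, 0, 0.0004, -0.0003, 0.004, 1, 0, 0, 0, 0, 0, 0.003, 1, 0, 0, 0, 0, 0, 0.003, 1, 0, 0, 0, 0, 0, 0.002, 1, 0, 0, 0, 0, 0, 0, 1, 0, 0, 0, 0, 0, 0, 1]

```text
clock: 10.0
eef_pos: [553.1, -165.9, 122.3]
tool_rot: [3.141, 0.0, 1.465]
force: [0.4, -0.6, -1.4]
width: 10.7
gripper_force: 58.9
```

Call:
carry_out:
  deltas: [0, 0, 0, 0, 0, 0.001, 1, 0, 0, 0, 0, 0, 0.001, 1, 0, 0, 0, 0, 0, 0, 1, 0, 0, 0, 0, 0, 0, 1]

```text
clock: 10.5
eef_pos: [553.1, -165.9, 120.3]
tool_rot: [3.141, -0.0, 1.465]
force: [0.3, -0.1, -1.2]
width: 10.6
gripper_force: 59.0
```

Call:
carry_out:
  deltas: [0, 0, 0, 0, 0, 0.001, 1, 0, 0, 0, 0, 0, 0, 1, 0, 0, 0, 0, 0, 0, 1]

```text
clock: 10.88
eef_pos: [553.2, -165.9, 120.1]
tool_rot: [3.141, -0.0, 1.465]
force: [-1.8, 0.6, 5.0]
width: 10.6
gripper_force: 60.0
```

Contact is at TCP z 120.1, underside about 82, on the thread tops as expected. I turn backward (CCW) with light pressure.

Call:
carry_out:
  deltas: [0, 0, -3, 0, 0, 0.0004, 1, 0, 0, -3, 0, 0, 0, 1, 0, 0, -3, 0, 0, 0, 1, 0, 0, -3, 0, 0, 0, 1, 0, 0, -3, 0, 0, 0, 1, 0, 0, 0, 0, 0, 0, 1]

```text
clock: 11.62
eef_pos: [554.2, -165.9, 120.0]
tool_rot: [3.139, 0.0, 1.727]
force: [0.4, 0.7, 5.8]
width: 10.8
gripper_force: 59.9
```

Call:
carry_out:
  deltas: [0, 0, -3, 0, 0, 0, 1, 0, 0, -3, 0, 0, 0, 1, 0, 0, -3, 0, 0, 0, 1, 0, 0, 0, 0, 0, 0, 1, 0, 0, 0, 0, 0, 0, 1]

```text
clock: 12.25
eef_pos: [554.3, -165.8, 120.0]
tool_rot: [3.139, 0.001, 1.884]
force: [-0.3, 2.0, 6.2]
width: 10.9
gripper_force: 59.9
```

Call:
carry_out:
  deltas: [0, 0, -4, 0, 0, 0, 1, 0, 0, -4, 0, 0, 0, 1, 0, 0, -4, 0, 0, 0, 1, 0, 0, -4, 0, 0, 0, 1, 0, 0, -4, 0, 0, 0, 1, 0, 0, -4, 0, 0, 0, 1, 0, 0, -4, 0, 0, 0, 1, 0, 0, -4, 0, 0, 0, 1, 0, 0, -4, 0, 0, 0, 1, 0, 0, -4, 0, 0, 0, 1, 0, 0, 0, 0, 0, 0, 1, 0, 0, 0, 0, 0, 0, 1]

```text
clock: 13.75
eef_pos: [554.5, -165.9, 119.8]
tool_rot: [3.14, 0.003, 2.581]
force: [0.0, 0.3, 6.6]
width: 10.5
gripper_force: 59.9
```

```bash
python3 -c "
from h import *
S=ctrl.read_state();print(S['qpos'],S['eef_pos'],S['tool_rot'],S['force'],S['torque'])"
```

```text
[ 0.2000593   0.67064726  0.06638419  1.82716394 -0.06945576  0.64302939
  1.31741654] [ 554.45619766 -165.9477373   119.84597742] [3.14031759e+00 2.72205096e-03 2.58062282e+00] [0.01634077 0.29474301 6.60739171] [ 0.28907606 -0.22210577  0.05312535]
```

Call:
carry_out:
  deltas: [0, 0, -3, 0, 0, 0, 1, 0, 0, -3, 0, 0, 0, 1, 0, 0, -3, 0, 0, 0, 1, 0, 0, -3, 0, 0, 0, 1, 0, 0, -2, 0, 0, 0, 1, 0, 0, 0, 0, 0, 0, 1]

```text
clock: 14.5
eef_pos: [552.7, -166.0, 118.5]
tool_rot: [-3.141, -0.001, 2.825]
force: [-0.0, 0.2, -2.1]
width: 10.4
gripper_force: 58.8
```

Call:
carry_out:
  deltas: [0, 0, -2, 0, 0, 0, 1, 0, 0, -1, 0, 0, 0, 1, 0, 0, 0, 0, 0, 0, 1]

```text
clock: 14.88
eef_pos: [553.0, -165.9, 118.9]
tool_rot: [3.142, -0.0, 2.879]
force: [1.2, -0.4, -1.3]
width: 10.5
gripper_force: 58.8
```

It dropped in: the force is gone and z fell at yaw 165°, where the slot was measured. I lower it gently onto the plate.

Call:
carry_out:
  deltas: [0, 0, 0, 0, 0, 0.002, 1, 0, 0, 0, 0, 0, 0.002, 1, 0, 0, 0, 0, 0, 0.002, 1, 0, 0, 0, 0, 0, 0.002, 1, 0, 0, 0, 0, 0, 0, 1, 0, 0, 0, 0, 0, 0, 1]

```text
clock: 15.62
eef_pos: [553.1, -165.9, 110.9]
tool_rot: [3.142, 0.0, 2.879]
force: [0.0, 0.7, -1.6]
width: 10.6
gripper_force: 58.8
```

Call:
carry_out:
  deltas: [0, 0, 0, 0, 0, 0.001, 1, 0, 0, 0, 0, 0, 0.001, 1, 0, 0, 0, 0, 0, 0.0005, 1, 0, 0, 0, 0, 0, 0, 1, 0, 0, 0, 0, 0, 0, 1]

```text
clock: 16.25
eef_pos: [553.0, -165.9, 108.5]
tool_rot: [-3.142, -0.0, 2.879]
force: [0.0, 0.8, 0.1]
width: 11.0
gripper_force: 59.0
```

Call:
carry_out:
  deltas: [0, 0, 0, 0, 0, 0.0008, 1, 0, 0, 4, 0, 0, 0.0004, 1, 0, 0, 4, 0, 0, 0.0004, 1, 0, 0, 4, 0, 0, 0.0004, 1, 0, 0, 4, 0, 0, 0.0004, 1, 0, 0, 4, 0, 0, 0.0004, 1, 0, 0, 0, 0, 0, 0, 1]

```text
clock: 17.12
eef_pos: [554.4, -166.0, 106.6]
tool_rot: [3.141, 0.003, 2.529]
force: [-0.6, -0.3, 5.3]
width: 10.7
gripper_force: 59.9
```

Call:
carry_out:
  deltas: [0, 0, 4, 0, 0, 0.0004, 1, 0, 0, 4, 0, 0, 0.0004, 1, 0, 0, 4, 0, 0, 0.0004, 1, 0, 0, 4, 0, 0, 0.0004, 1, 0, 0, 4, 0, 0, 0.0004, 1, 0, 0, 4, 0, 0, 0.0003, 1, 0, 0, 0, 0, 0, 0, 1]

```text
clock: 18.0
eef_pos: [554.7, -166.3, 104.8]
tool_rot: [3.139, 0.003, 2.11]
force: [-0.5, 0.3, 9.3]
width: 10.6
gripper_force: 60.4
```

Call:
carry_out:
  deltas: [0, 0, 4, 0, 0, 0.0002, 1, 0, 0, 4, 0, 0, 0.0002, 1, 0, 0, 4, 0, 0, 0.0001, 1, 0, 0, 4, 0, 0, 0, 1, 0, 0, 0, 0, 0, 0, 1]

```text
clock: 18.62
eef_pos: [554.6, -166.3, 104.4]
tool_rot: [3.138, 0.002, 1.831]
force: [-0.7, -0.4, 9.9]
width: 10.4
gripper_force: 60.6
```

```bash
python3 -c "
from h import *
S=ctrl.read_state();print(S['qpos'],S['eef_pos'],S['tool_rot'],S['force'],S['torque'],S['tau'])"
```

```text
[ 0.06943031  0.71075809  0.27432337  1.84042463 -0.30557624  0.62782524
  0.7889531 ] [ 554.63486961 -166.34291988  104.43426157] [3.13844175e+00 1.91398329e-03 1.83088677e+00] [-0.68843324 -0.35255246  9.8564051 ] [ 0.0916778   0.21543521 -0.0915078 ] [-2.05714563e-01 -4.75646853e+01  3.97695065e+00 -1.15237981e+01
  5.92465702e-03 -3.90497278e-01 -1.18695747e-02]
```

Call:
carry_out:
  deltas: [0, 0, 3, 0, 0, 0, 1, 0, 0, 3, 0, 0, 0, 1, 0, 0, 3, 0, 0, 0, 1, 0, 0, 0, 0, 0, 0, 1]

```text
clock: 19.12
eef_pos: [554.7, -166.3, 104.4]
tool_rot: [3.138, 0.001, 1.674]
force: [-1.3, -0.3, 10.6]
width: 10.9
gripper_force: 60.5
```

```bash
python3 -c "
from h import *
S=ctrl.read_state();print(S['eef_pos'],S['tool_rot'],S['force'],S['torque'])"
```

```text
[ 554.69142315 -166.34874329  104.42683019] [3.13807950e+00 1.41542103e-03 1.67424076e+00] [-1.33186626 -0.31871526 10.58420686] [ 0.10978007  0.30054449 -0.03758033]
```

Call:
carry_out:
  deltas: [0, 0, 3, 0, 0, 0, 1, 0, 0, 2, 0, 0, 0, 1, 0, 0, 0, 0, 0, 0, 1]

```text
clock: 19.5
eef_pos: [554.7, -166.4, 104.5]
tool_rot: [3.138, 0.001, 1.587]
force: [-0.9, 1.0, 10.3]
width: 11.0
gripper_force: 60.5
```

```bash
python3 -c "
from h import *
S=ctrl.read_state();print(S['eef_pos'],S['tool_rot'],S['force'],S['torque'])"
```

```text
[ 554.73252055 -166.39720089  104.46196313] [3.13787102e+00 1.11441975e-03 1.58727668e+00] [-0.90324441  1.01163598 10.2800183 ] [0.05766016 0.21213083 0.03365409]
```

Call:
carry_out:
  deltas: [0, 0, 2, 0, 0, 0, 1, 0, 0, 2, 0, 0, 0, 1, 0, 0, 2, 0, 0, 0, 1, 0, 0, 0, 0, 0, 0, 1]

```text
clock: 20.0
eef_pos: [554.8, -166.4, 104.4]
tool_rot: [3.138, 0.001, 1.483]
force: [-1.0, -0.5, 10.0]
width: 10.6
gripper_force: 60.5
```

```bash
python3 -c "
from h import *
S=ctrl.read_state();print(S['eef_pos'],S['tool_rot'],S['force'],S['torque'])"
```

```text
[ 554.76690761 -166.39878829  104.44966764] [3.13770869e+00 7.46932133e-04 1.48262180e+00] [-0.99757481 -0.49696504 10.03675327] [ 0.08333597  0.21896903 -0.02010936]
```

Call:
carry_out:
  deltas: [0, 0, 2, 0, 0, 0, 1, 0, 0, 1, 0, 0, 0, 1, 0, 0, 0, 0, 0, 0, 1]

```text
clock: 20.38
eef_pos: [554.7, -166.2, 104.4]
tool_rot: [3.138, 0.0, 1.431]
force: [-1.6, 0.2, 9.2]
width: 11.0
gripper_force: 60.6
```

```bash
python3 -c "
from h import *
S=ctrl.read_state();print(S['eef_pos'],S['tool_rot'],S['force'],S['torque'])"
```

```text
[ 554.71163535 -166.20976894  104.43964405] [3.13791140e+00 3.20148353e-04 1.43106556e+00] [-1.60529451  0.2437373   9.20740457] [0.16743313 0.17111343 0.19408665]
```

Call:
carry_out:
  deltas: [0, 0, 1.5, 0, 0, 0, 1, 0, 0, 0, 0, 0, 0, 1, 0, 0, 0, 0, 0, 0, 1]

```text
clock: 20.75
eef_pos: [554.6, -166.1, 104.4]
tool_rot: [3.138, 0.0, 1.406]
force: [-0.7, 0.5, 10.9]
width: 10.7
gripper_force: 60.7
```

```bash
python3 -c "
from h import *
S=ctrl.read_state();print(S['eef_pos'],S['tool_rot'],S['force'],S['torque'])"
```

```text
[ 554.62168739 -166.09877973  104.44098717] [3.13813737e+00 1.36561646e-04 1.40559626e+00] [-0.72967824  0.47784123 10.92615131] [0.10520882 0.2437715  0.29330869]
```

The torque rises steadily at 84° of forward turn, where the ribs were expected: it is at the stop. I relax the down pressure, open and withdraw.

Call:
carry_out:
  deltas: [0, 0, 0, 0, 0, -0.0008, 1, 0, 0, 0, 0, 0, -0.0004, 1, 0, 0, 0, 0, 0, 0, 1, 0, 0, 0, 0, 0, 0, -1, 0, 0, 0, 0, 0, 0, -1, 0, 0, 0, 0, 0, 0, -1, 0, 0, 0, 0, 0, 0, -1, 0, 0, 0, 0, 0, 0, -1, 0, 0, 0, 0, 0, 0, -1, 0, 0, 0, 0, 0, 0, -1]

```text
clock: 22.0
eef_pos: [553.1, -165.8, 104.0]
tool_rot: [-3.142, -0.0, 1.404]
force: [-0.7, 0.5, 0.2]
width: 85.8
gripper_force: 0.0
```

Call:
carry_out:
  deltas: [0, 0, 0, 0, 0, -0.01, -1, 0, 0, 0, 0, 0, -0.02, -1, 0, 0, 0, 0, 0, -0.03, -1, 0, 0, 0, 0, 0, -0.03, -1, 0, 0, 0, -0.04, 0, -0.01, -1, 0, 0, 0, -0.03, 0, 0, -1, 0, 0, 0, 0, 0, 0, -1, 0, 0, 0, 0, 0, 0, -1]

```text
clock: 23.0
eef_pos: [541.6, -234.1, 204.2]
tool_rot: [3.142, -0.001, 1.404]
force: [0.4, 0.4, -0.3]
width: 85.7
gripper_force: 0.0
```

Run:
```python
from h import *
w=ctrl.calibration("wrist");im=ctrl.get_image("wrist")[:,:,::-1];np.savez("w4",**w)
s=ctrl.get_image("side")[:,:,::-1]
S=ctrl.read_state();print(S["eef_pos"],S["force"])
x,y=proj(w,(553.3,-166.3,110)).astype(int);x0=max(0,min(x-130,380));y0=max(0,min(y-130,220));print(x,y,x0,y0)
a=cv2.resize(im[y0:y0+260,x0:x0+260],(400,400));b=cv2.resize(s[275:395,290:410],(400,400),interpolation=cv2.INTER_CUBIC)
cv2.imwrite("pics/end.png",np.hstack([a,b]))
```

```text
[ 541.80735834 -233.40445744  203.96849604] [ 0.1551209   0.18099624 -0.36532619]
324 136 194 6
```

View pics/end.png

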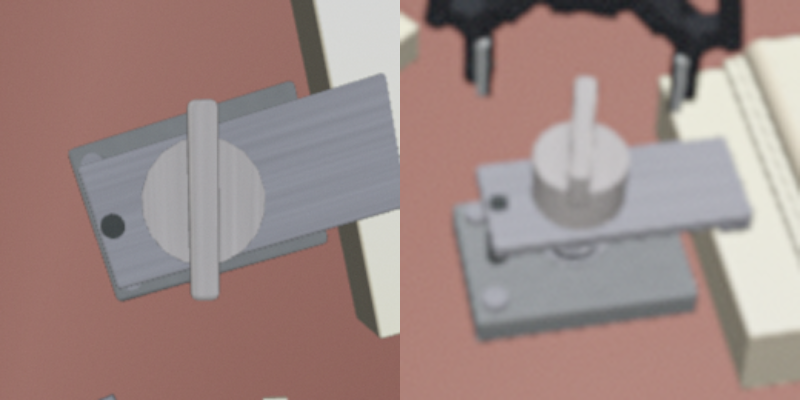

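The final view shows the nut seated on the level, lowered plate with the gripper clear. As a check of the stop, I measure the bar's angle against the tool's final yaw.

Run:
```python
from h import *
w=ctrl.calibration("wrist");im=ctrl.get_image("wrist")
g=cv2.cvtColor(im,cv2.COLOR_RGB2HSV).astype(int)
# bar ends beyond the cup: rows near both ends
for r in list(range(72,98,3))+list(range(174,200,3)):
    row=im[r,300:350].astype(int);wm=(row[:,0]-row[:,2]<14)&(row.sum(1)>455)
    x=np.nonzero(wm)[0]+300; print(r,x.min() if len(x) else None,x.max() if len(x) else None)
P=[plane(w,(x,y),124) for x,y in((325,75),(326,195))];d=P[0]-P[1];print("deg/px-dep",np.degrees(np.arctan2(d[1],d[0])),np.linalg.norm(d))
```

```text
72 327 330
75 317 334
78 317 334
81 317 334
84 317 334
87 317 334
90 317 334
93 317 334
96 317 334
174 309 343
177 319 334
180 319 334
183 319 334
186 319 334
189 319 334
192 319 334
195 319 335
198 320 334
deg/px-dep 81.1086740117264 68.90132556298917
```

```bash
python3 -c "
from cell import ctrl
print(ctrl.finish_job())"
```

```text
the job is handed in; nothing more can be done
None
```

Job handed in: the wing nut dropped into the thread starts after about 81° of backward turn, then ran about 84° forward to where the torque rose at the ribs, drawing the plate down about 4 mm; it stayed seated after release, and the chisel, hammer and off-cut were not touched.

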